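# Park the top-heavy dosing bottle in the bench rack

### The job

Swing the rack's keeper open, stand the tall dosing bottle upright in the middle of the empty bay, and swing the keeper fully home round its neck so that it cannot fall over. The bottle is top-heavy: keep it upright all the way and set it down without banging it. Leave the two screw-lid jars standing where they are.

Things in the scene. Friction and masses are not known exactly. Their poses are not given: they have to be found in the camera images.
- bottle_mid (a point): Slim white bottle with a heavy steel head, 46 mm across, 210 mm tall, 0.35 kg, standing on the bench. Point: on its axis, 105 mm above its underside; z along its axis. Above the underside: body to 106 mm, shoulder, neck 20 mm across from 124 to 156, head 34 mm across from 156 to 194, nozzle to 210. Centre of mass about 120 mm up: it tips at 11 degrees. Grip the head (70 mm above this point).
- rack_bay (a point): Centre of the empty bay's floor, 6 mm above the bench, in the fixed plywood rack; x points to the rack's back, z up. The bay is 58 mm wide (y from -29 to +29 mm), 62 mm deep in x (from -31 to +31 mm), with fences 40 mm high at both sides and the back and a lip 15 mm high at the front (-x). A second bay, centred at y = +65 mm, holds a jar.
- keeper (a joint): Angle of the keeper, rad: 0 is fully closed (a stop), growing to 1.6 as it opens; opening turns it clockwise seen from above. It starts shut or ajar and either way covers the bay. It stays where it is left; about 0.5 N at its pin moves it. Opened by 1.2 it is clear of the bay.
- keeper_pin (a point): Grip point, 172 mm above the bench, on the keeper's upright black pin: 14 mm in diameter, 145 to 189 mm above the bench. The keeper is a flat aluminium fork (145 mm above the bench) with a 43 mm slot that comes round the bottle's neck from behind. Closed, the pin stands at x = +87 mm, y = 0 from the bay's centre in the rack's frame; it runs on a circle of 113 mm radius about the post.
- rack_pivot (a point): Point on the upright axis of the post that the keeper turns on, at the same height as keeper_pin; it lies at y = -72 mm from the bay's centre in the rack's frame. The post is 16 mm thick (28 mm at the keeper's hub) and ends with the hub 151 mm above the bench.
- jar_low_mid (a point): Low, wide screw-lid jar with a pale lid, 56 mm across, 61 mm tall, loose on the bench; point on its axis, 30 mm above its underside. Bystander.
- jar_slim_mid (a point): Slim screw-lid jar, 46 mm across, 75 mm tall, loose in the rack's second bay; point on its axis, 37 mm above its underside. Bystander.
There are look-alikes about, which are no part of the job. Of the things that look like the part that bears bottle_mid, the larger one is meant.

How it is judged (in metres and radians):
On the way, in this order (a step that is already met when the one before it is completed fails the run):
1. the keeper is swung open, clear of the bay (more than 0.6 rad) (value of joint keeper above 0.6 rad), for 0.1 s.
2. the bottle stands upright on the floor of the empty bay, let go, with the keeper still open (horizontal distance between bottle_mid and rack_bay below 0.015 m and z of bottle_mid in the frame of rack_bay between 0.099 and 0.111 m and angle between bottle_mid's own z axis and vertical below 0.08 rad and value of joint keeper above 0.4 rad and contact force between bottle and the fingers below 0.2 N), for 0.2 s.
At the end, for the whole second after the job is handed in: The bottle stands at rest on the floor of the bay, its centre within 15 mm of the bay's centre (in plan), upright within 0.08 rad; the keeper is within 0.12 rad of its closed stop; both jars stand upright within 30 mm of where they began (horizontal distance between bottle_mid and rack_bay below 0.015 m and z of bottle_mid in the frame of rack_bay between 0.099 and 0.111 m and angle between bottle_mid's own z axis and vertical below 0.08 rad and value of joint keeper below 0.12 rad and linear speed of bottle below 0.02 m/s and distance of each of jar_slim_mid, jar_low_mid from where it was at the start of the episode below 0.03 m and angle between each of jar_slim_mid, jar_low_mid's own z axis and vertical below 0.1 rad); the robot touches nothing.
It fails at once if the bottle leans more than 0.35 rad (angle between bottle_mid's own z axis and vertical above 0.35 rad).
It fails at once if the bottle is dropped or banged down in the bay (faster than 0.3 m/s in the last centimetre) (horizontal distance between bottle_mid and rack_bay below 0.04 m and z of bottle_mid in the frame of rack_bay below 0.115 m and linear speed of bottle above 0.3 m/s).
It fails at once if a jar is knocked over (angle between any of jar_slim_mid, jar_low_mid's own z axis and vertical above 0.5 rad).
It also fails if it takes over 67 s, if anything falls off the work surface, if the arm or the gripper's body presses on something with over 40 N, if the wrist force passes 120 N, or if a joint passes its speed limit or range.

### The arm

A 6-joint arm with a two-finger parallel gripper is mounted at the origin on a cart in front of the work surface, level with it; the furniture and walls round the work are solid. World frame = base frame: x ahead of the robot, y to its left, z up, the work surface at z = 0. Lengths are in mm, angles in rad, forces in N, time in s.
With the tool pointing down it reaches from about 325 to 850 mm from the base axis. Payload 4.4 kg.
Tool frame: the origin (TCP) lies midway between the tips of the shut fingers; the grasp point (between the pads) lies 19 mm behind it; z points along the fingers, y is the direction in which the jaws open and shut (so a half turn about z gives the same grasp; the last joint's range is limited). The gripper opens to 94 mm and grips with 3 to 60 N. Pads are 16 mm wide; open, the fingers measure 119 mm over their backs; the gripper's body (75 mm by 177 mm) begins 78 mm behind the grasp point.
Start: joints at [1.018, 0.207, 1.542, -0, 1.393, -0.15], TCP at [224.878, 529.204, 205.447] pointing down, gripper open.
Joint ranges: [-2.73, 2.73], [-0.86, 2.22], [0.23, 2.46], [-1.11, 4.25], [0.08, 2.63], [-2.82, 2.82]. Speed limits (rad/s): [2.79, 2.79, 3.14, 3.14, 3.14, 3.14].

### API

Orientations are given as [roll, pitch, yaw] about the fixed x, y, z axes, in that order (R = Rz(yaw) Ry(pitch) Rx(roll)).
In Python, from station import * gives the robot as it stands.
- The arm moves only by the shell command python3 -m crank 'ROWS' [OPENING] [FORCE]. ROWS is JSON, a list of rows, each a list of 4 numbers: the shift along the tool's x, y, z in units of 25 mm (1.0 is 25 mm), then the turn about the tool's z in rad. A call has 1 to 12 rows; each row is the pose to reach, as a shift and turn from the pose commanded when the call began, along the tool's axes at that moment; what a row does not reach only later rows make up. A row lasts 1/12 s, in which the tool goes at most 41.7 mm and 7.16 degrees, less where a joint would pass 70% of its speed; a pose out of reach is approached as far as the arm can. A call with a gripper value outside its range is refused whole. OPENING is the opening, from 0 (shut) to 1 (fully open), set as the call begins (- or left out, the last holds). The fingers move at their own pace and stop on an object; FORCE is the grip in N (left out, the last holds). Time passes only in rows, so rows that repeat a pose let the fingers close. It gives the time, the measured TCP pose, the force and the opening at its end, in the units of the state.
- get_state(): the state, without advancing time (a new reading comes with each control period).
- grab_frame(name): name is "scene" or "top"; returns (picture, depth): 384x512x3 uint8, red, green, blue; 384x512 float32, mm along the optical axis (not along the pixel's ray), 0 where there is no reading.
- calibration(name): a dict with "fovy" (degrees; the focal length in pixels is half the picture's height over the tangent of half this angle, whatever the lens; pixels are square), "cx", "cy" (the principal point, pixels), "pose" (4x4, takes a point from camera to world coordinates). Camera axes: x right, y up, looking along -z (the intrinsics and any distortion apply to the point x, -y, -z); pixel columns grow to the right and rows downward; lengths in mm; the calibration is good to about 2 mm. A picture is of the moment at which its call begins. calibration takes no time and is no camera call.
- job_done(): hands the job in, once; it reports no verdict.
Trained networks look in the newest picture that a camera, given by its name, has taken for a name from the list of things; names that differ only in an ending like _2 or _b are one class to them, and where a whole thing is asked for, a point or a joint stands for the part that bears it (a point fixed in the world has none). Each returns a list of dicts, best first, with "p" (0 to 1); they miss things now and then, are a little off and sometimes report something else, mostly with a low value. They report only what shows in the picture. A call takes as long as a camera call. They do not tell look-alikes from the thing itself.
- masks_of(query, camera): "mask" (384x512 bool, what is visible of it) and "point" ([row, column] in pixels, amid what is visible of it).
- tip_of(query, camera): "point" ([row, column] in pixels: a listed point, or the origin of a listed thing).
The state is a dict: "t": time; "q": joint angles; "qd": joint speeds; "joint_torque": joint torques, N m; "eef_pos": TCP position; "ee_rot": TCP orientation; "contact_force": force on the tool from outside, world axes, zero at the start; "wrist_torque": the same for the moment, N m; "gripper_width": finger opening in mm.
Only numpy, scipy, OpenCV 4.12 (cv2) and the standard library are available. Lean on these libraries where they do the work, as an engineer would, in place of code of your own. Each camera call takes 0.05 s, during which the arm holds its last target.

## Working session

There is one attempt and no reset: what is moved stays moved. The work goes in short steps, Python scripts to look and compute and a shell command to move; the robot and the scene stay as the last step left them, time stands still between calls to the robot, and variables do not carry over. Pictures are saved under pics/ and viewed, and the job is handed in when it is done.

```bash
mkdir -p pics; ls; cat > h.py <<'E'
from station import *
import numpy as np, cv2
def save(n,img): cv2.imwrite('pics/'+n+'.png',img[:,:,::-1])
def w(cam,r,c,d):
    k=calibration(cam); f=192/np.tan(np.radians(k['fovy'])/2)
    p=np.array([(c-k['cx'])/f*d,-(r-k['cy'])/f*d,-d,1.]); return (np.array(k['pose'])@p)[:3]
def cloud(cam,D):
    k=calibration(cam); f=192/np.tan(np.radians(k['fovy'])/2)
    r,c=np.mgrid[0:384,0:512]
    p=np.stack([(c-k['cx'])/f*D,-(r-k['cy'])/f*D,-D,np.ones_like(D)],-1)
    return (p@np.array(k['pose']).T)[...,:3]
E
python3 - <<'E'
from h import *
for n in('scene','top'):
    k=calibration(n);print(n,{a:(np.round(b,3).tolist() if a=='pose' else b) for a,b in k.items()})
    p,d=grab_frame(n);np.save(n+'.npy',d);save(n+'0',p)
    for q in('bottle_mid','keeper_pin','rack_bay','rack_pivot','jar_low_mid','jar_slim_mid'):
        for o in tip_of(q,n):
            r,c=o['point'];dd=d[int(r),int(c)];print(n,q,o['p'],np.round([r,c]),np.round(w(n,r,c,dd)),dd)
s=get_state();print(s)
E
```

```text
pics
scene {'fovy': 46.62944059610738, 'cx': 261.22966401788676, 'cy': 189.5319743276191, 'pose': [[-0.691, 0.419, -0.589, -310.415], [-0.723, -0.411, 0.555, 1007.862], [-0.009, 0.809, 0.587, 922.184], [0.0, 0.0, 0.0, 1.0]]}
scene bottle_mid 0.63 [242. 178.] [521. 545.  77.] 1243.109
scene bottle_mid 0.53 [221. 231.] [262. 558. 316.] 942.99646
scene keeper_pin 0.88 [146. 296.] [138. 502. 528.] 776.3477
scene rack_pivot 0.66 [150. 330.] [ 575. -193.   39.] 1706.7933
scene rack_pivot 0.45 [196. 297.] [447. 134.  62.] 1436.1423
scene jar_low_mid 0.4 [218. 264.] [194. 524. 345.] 904.90985
scene jar_slim_mid 0.51 [198. 300.] [442. 124.  48.] 1447.5276
top {'fovy': 57.89965868259656, 'cx': 255.5907983516158, 'cy': 192.9767179811346, 'pose': [[0.012, 0.997, -0.082, 406.983], [-1.0, 0.011, -0.01, 223.93], [-0.009, 0.082, 0.997, 1053.855], [0.0, 0.0, 0.0, 1.0]]}
top bottle_mid 0.9 [198. 192.] [463. 391. 195.] 862.3982
top bottle_mid 0.74 [179. 149.] [521. 533.  91.] 972.3888
top keeper_pin 0.63 [162. 333.] [558.  40. 189.] 872.2691
top rack_bay 0.34 [198. 196.] [464. 382. 184.] 872.641
top ra
[... 154 characters left out ...]
.  80.] 974.78046
{'t': 0.7, 'q': array([ 1.01851246e+00,  2.06547452e-01,  1.54150587e+00, -8.83225476e-06,
        1.39348370e+00, -1.50511256e-01]), 'qd': array([-6.62150344e-05,  1.41727237e-04,  9.93777175e-04,  4.90357854e-05,
        1.48230771e-04,  6.57846980e-04]), 'joint_torque': array([-1.23930084e-03, -3.70763469e+01, -2.81689185e+01,  6.97400398e-02,
        2.76432390e-02, -2.84545320e-05]), 'eef_pos': array([224.87729705, 529.21096549, 205.47375451]), 'ee_rot': array([3.14153896e+00, 1.69360239e-05, 2.73982160e+00]), 'contact_force': array([ 0.02332222, -0.75941812,  0.14771909]), 'wrist_torque': array([0.03876101, 0.01383017, 0.02520688]), 'gripper_width': 94.13080600095154}
```

```bash
python3 - <<'E'
import cv2
a=cv2.imread('pics/top0.png');cv2.imwrite('pics/top0c.png',cv2.resize(a[110:270,110:400],None,fx=2.7,fy=2.7,interpolation=2))
E
```

```text
(no output)
```

View pics/top0.png

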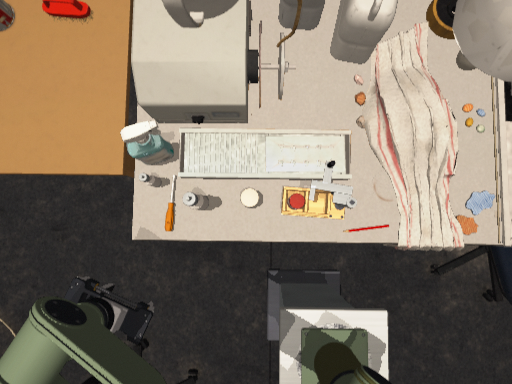

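View pics/top0c.png

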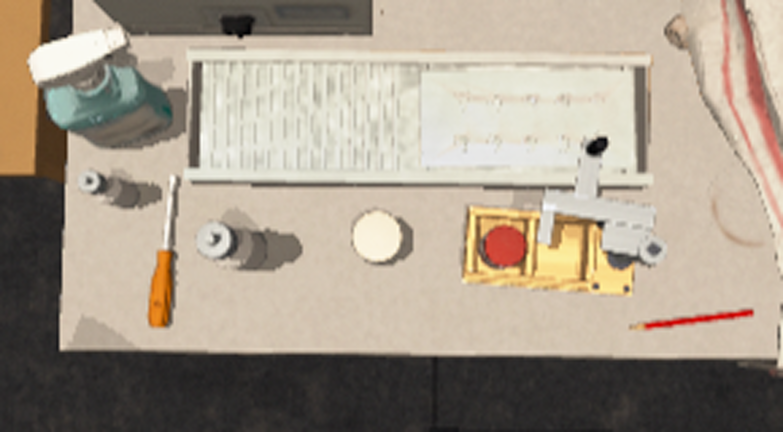

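View pics/scene0.png

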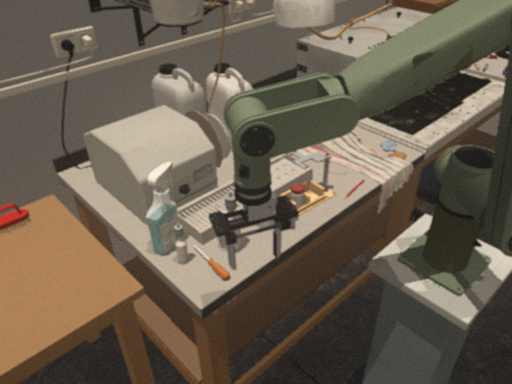

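The top view shows two grey-headed bottles: one at (198,192), about 200 mm tall, and one at (179,149), about 90–100 mm tall. The larger one at (198,192) fits the description. The rack is at about (203,315), the keeper pin at (163,331), the hub at (200,351), the red-lid jar at (200,297) and the low jar at (197,250). Next I'll measure these more precisely.

```bash
python3 - <<'E'
from h import *
d=np.load('top.npy');P=cloud('top',d);img=cv2.imread('pics/top0.png')[:,:,::-1]
def rep(n,m):
    q=P[m]; print(n,m.sum(),'med',np.round(np.median(q,0),1),'mean',np.round(q.mean(0),1),'min',np.round(q.min(0)),'max',np.round(q.max(0)), 'mid',np.round((q.min(0)+q.max(0))/2,1))
def box(x0,x1,y0,y1,z0,z1): return (P[...,0]>x0)&(P[...,0]<x1)&(P[...,1]>y0)&(P[...,1]<y1)&(P[...,2]>z0)&(P[...,2]<z1)
print('bench z',np.median(P[205:225,220:260,2]))
rep('nozzle',box(430,500,350,430,201,230))
rep('head',box(430,500,350,430,180,201))
rep('small top',box(480,560,500,570,60,230))
rep('pin',box(520,600,0,80,165,210))
rep('keeper',box(400,620,-60,150,125,165))
rep('hub',box(440,500,-40,10,147,165))
rep('jarlow',box(440,530,200,280,50,80)); rep('jarslim',box(430,500,90,150,65,100))
m=box(400,560,-60,180,30,52); rep('fences',m)
r,c=np.where(m)
rect=cv2.minAreaRect(P[m][:,:2].astype(np.float32)); print(rect, cv2.boxPoints(rect))
np.set_printoptions(linewidth=250)
print(np.round(P[160:220:2,280:356:2,2]).astype(int))
cv2.imwrite('pics/rack.png',cv2.resize(img[150:225,275:365,::-1],None,fx=8,fy=8,interpolation=cv2.INTER_NEAREST))
cv2.imwrite('pics/bot.png',cv2.resize(img[165:225,130:215,::-1],None,fx=8,fy=8,interpolation=cv2.INTER_NEAREST))
for o in masks_of('rack_bay','top')+masks_of('keeper','top'): print(o['p'],o['point'],o['mask'].sum())
E
```

```text
bench z -0.03308880450481411
nozzle 15 med [462.7 397.5 207.8] mean [463.4 398.1 207.3] min [460. 394. 201.] max [468. 403. 212.] mid [463.7 398.4 206.5]
head 135 med [463.2 395.9 193.9] mean [463.  397.7 193.4] min [448. 382. 182.] max [479. 416. 199.] mid [463.5 399.1 190.9]
small top 148 med [522.6 533.2  98.5] mean [523.1 534.  101. ] min [510. 524.  62.] max [539. 550. 142.] mid [524.1 536.7 101.9]
pin 32 med [558.   41.8 188. ] mean [557.5  41.6 185.8] min [552.  33. 170.] max [564.  47. 191.] mid [557.7  40.1 180.8]
keeper 828 med [496.6  30.2 145.2] mean [496.9  30.4 145.4] min [448. -30. 138.] max [571.  93. 165.] mid [509.3  31.9 151.5]
hub 59 med [463.  -15.2 148.7] mean [465.3 -14.3 149. ] min [450. -29. 147.] max [500.  10. 153.] mid [475.   -9.5 150. ]
jarlow 275 med [476.9 252.6  60.8] mean [477.4 252.4  60.7] min [451. 227.  53.] max [503. 279.  65.] mid [477.  252.7  59.3]
jarslim 198 med [468.4 119.5  80.8] mean [467.9 118.8  80.5] min [446.  97.  66.] max [488. 140.  86.] mid [467.2 118.6  76.1]
fences 552 med [503.1  86.9  45.1] mean [506.1  78.2  44.4] min [434. -43.  30.] max [560. 178.  52.] mid [497.   67.4  41. ]
((496.89324951171875, 67.30111694335938), (125.99673461914062, 221.4600830078125), 0.09269089251756668) [[433.71582  177.9291  ]
 [434.0741   -43.530697]
 [560.0707   -43.32686 ]
 [559.7124   178.13293 ]]
[[43  7 43 ... 49  0  1]
 [ 3  4 47 ... 48  4  3]
 [43 43 41 ... -1 -2  0]
 ...
 [ 0 -2  3 ...  0  1  2]
 [ 1 -3 -1 ... -1  0 -1]
 [-4 -3  0 ...  3  1  0]]
0.74 [198.9, 324.6] 2120
0.77 [186.6, 335.9] 834
```

View pics/rack.png

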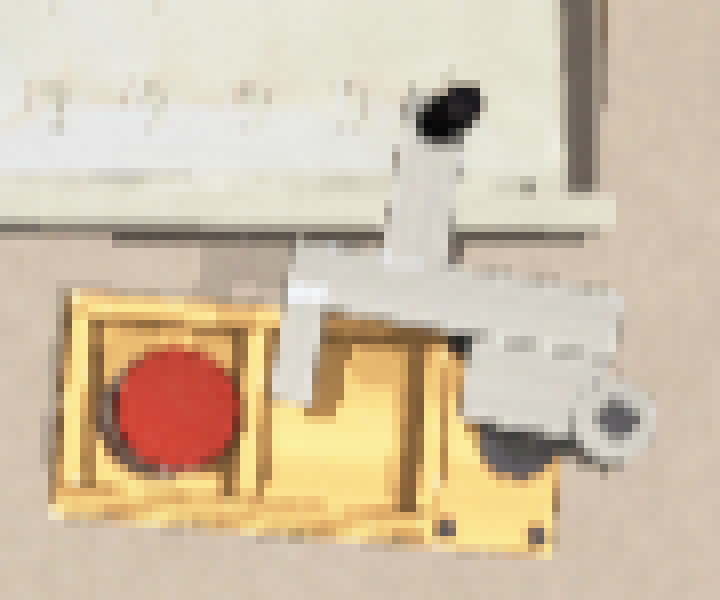

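View pics/bot.png

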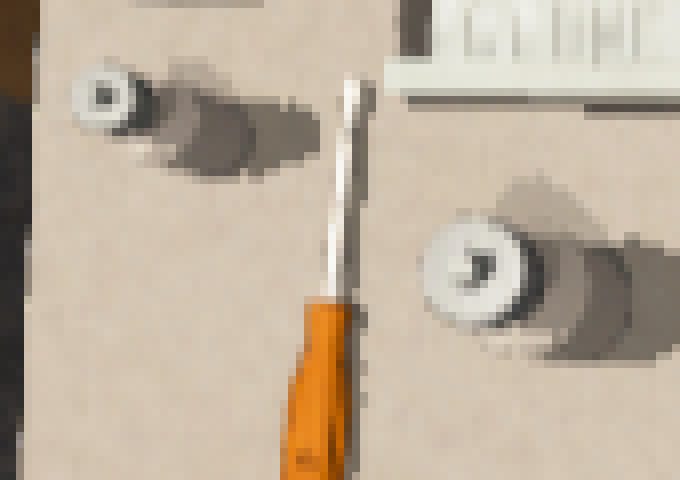

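```bash
cat >> h.py <<'E'
def ray(cam,r,c,z):
    a=w(cam,r,c,500.);b=w(cam,r,c,1000.);return a+(b-a)*(z-a[2])/(b[2]-a[2])
E
python3 - <<'E'
from h import *
for n,c,r,z in [('hub',617,419,151),('pinTop',465,103,189),('pinbase',437,125,146),('FL',50,518,6),('FL15?',50,518,21),('BL',68,292,46),('FR',550,555,0),('FRx',550,555,30),('jar',177,410,81)]:
    print(n,ray('top',150+r/8,275+c/8,z).round(1))
print('bottle',ray('top',165+268/8,130+482/8,210).round(1),'head',ray('top',165+270/8,130+478/8,194).round(1))
# fence tops
d=np.load('top.npy');P=cloud('top',d)
img=cv2.imread('pics/top0.png').astype(int)
for nm,cols,rr in (('front edge',range(284,342,4),None),):
  for c in cols:
    # bottom-most yellow
    col=img[150:225,c]; y=(col[:,2]-col[:,0]>60); k=np.where(y)[0]
    print(c,k.min()+150,k.max()+150,np.round(P[k.max()+150-1,c]),np.round(P[k.min()+151,c]))
for r in (192,196,200,204,208): print(r,[(c,*np.round(P[r,c]).astype(int)) for c in range(282,348,2)])
E
```

```text
hub [459.5 -18.1 151. ]
pinTop [556.1  38.7 189. ]
pinbase [556.1  38.7 146. ]
FL [428.1 156.4   6. ]
FL15? [427.8 157.3  21. ]
BL [509.6 152.9  46. ]
FR [416.5 -32.8   0. ]
FRx [416.3 -25.5  30. ]
jar [464.9 116.9  81. ]
bottle [460.9 391.7 210. ] head [461.3 396.1 194. ]
284 187 214 [433. 148.   5.] [505. 151.  44.]
288 186 214 [433. 137.  12.] [509. 140.  44.]
292 187 215 [431. 124.   5.] [505. 128.  46.]
296 187 215 [431. 112.   7.] [506. 116.  43.]
300 187 215 [431. 100.   9.] [506. 105.  48.]
304 188 216 [428.  88.   3.] [503.  93.  47.]
308 188 216 [428.  77.  12.] [503.  81.  44.]
312 201 216 [428.  64.   7.] [468.  64.   5.]
316 189 217 [426.  51.   3.] [500.  58.  45.]
320 190 217 [426.  40.   6.] [498.  46.  44.]
324 191 217 [426.  28.   6.] [496.  32.  28.]
328 192 218 [423.  16.   7.] [492.  24.  47.]
332 195 218 [423.   3.   3.] [486.   4.   7.]
336 209 218 [423.  -8.   6.] [444.  -8.   7.]
340 210 219 [420. -20.   5.] [441. -19.  11.]
192 [(282, np.int64(498), np.int64(154), np.int64(-1)), (284, np.int64(494), np.int64(151), np.int64(46)), (286, np.int64(497), np.int64
[... 7453 characters left out ...]
(4)), (320, np.int64(450), np.int64(40), np.int64(8)), (322, np.int64(450), np.int64(34), np.int64(8)), (324, np.int64(450), np.int64(28), np.int64(8)), (326, np.int64(449), np.int64(26), np.int64(30)), (328, np.int64(448), np.int64(24), np.int64(47)), (330, np.int64(450), np.int64(9), np.int64(3)), (332, np.int64(450), np.int64(4), np.int64(5)), (334, np.int64(450), np.int64(-3), np.int64(4)), (336, np.int64(450), np.int64(-8), np.int64(6)), (338, np.int64(450), np.int64(-13), np.int64(12)), (340, np.int64(450), np.int64(-19), np.int64(11)), (342, np.int64(450), np.int64(-25), np.int64(10)), (344, np.int64(451), np.int64(-32), np.int64(9)), (346, np.int64(451), np.int64(-41), np.int64(-3))]
```

```bash
python3 -m crank '[[0,0,-0.6,-0.1],[0,0,-1.2,-0.2],[0,0,-1.8,-0.3],[0,0,-2.4,-0.4018],[0,0,-2.4,-0.4018],[0,0,-2.4,-0.4018]]' 1; python3 -c "
from h import *
print(get_state()['ee_rot'])"
```

```text
t: 1.3
eef_pos: [225.2, 529.8, 266.3]
ee_rot: [3.14, 0.001, 3.139]
contact_force: [-0.6, -0.9, -0.5]
gripper_width: 94.0
[3.13955208e+00 1.24871613e-03 3.13900817e+00]
```

```bash
python3 -m crank '[[-0.2,-0.3,0,0],[-0.7,-1,0,0],[-1.4,-2,0,0],[-2.1,-3.1,0,0],[-2.8,-4.2,0,0],[-3.5,-5.2,0,0],[-4.2,-6.3,0,0],[-5,-7.4,0,0],[-5.7,-8.4,0,0],[-6.3,-9.3,0,0],[-6.8,-10,0,0],[-7,-10.4,0,0]]'; python3 -m crank '[[-0.5,-0.8,0,0],[-1.2,-1.8,0,0],[-1.9,-2.8,0,0],[-2.6,-3.8,0,0],[-3.3,-4.9,0,0],[-4,-6,0,0],[-4.7,-7,0,0],[-5.4,-8,0,0],[-5.9,-8.7,0,0],[-6.2,-9.1,0,0],[-6.25,-9.2,0,0],[-6.25,-9.2,0,0]]'
python3 - <<'E'
from h import *
print(get_state()['eef_pos'],get_state()['ee_rot'])
p,d=grab_frame('scene');np.save('scene1.npy',d);save('scene1',p)
for q in('bottle_mid','keeper_pin','rack_pivot','rack_bay'):
    for o in tip_of(q,'scene'): print(q,o['p'],np.round(o['point']))
P=cloud('scene',d)
m=(np.abs(P[...,0]-462)<40)&(np.abs(P[...,1]-397)<40)&(P[...,2]>160)&(P[...,2]<192)
q=P[m];print(m.sum(),q.min(0),q.max(0),q.mean(0))
# circle fit r=17
from scipy.optimize import least_squares
r=least_squares(lambda c:np.hypot(q[:,0]-c[0],q[:,1]-c[1])-17,[462,397],loss='soft_l1');print(r.x,np.abs(r.fun).mean())
for z0,z1,R in((10,100,23),(160,192,17),(128,152,10)):
  m=(np.abs(P[...,0]-462)<40)&(np.abs(P[...,1]-397)<40)&(P[...,2]>z0)&(P[...,2]<z1);q=P[m]
  r=least_squares(lambda c:np.hypot(q[:,0]-c[0],q[:,1]-c[1])-R,[462,397],loss='soft_l1');print(z0,r.x,m.sum(),np.abs(r.fun).mean())
E
```

```text
t: 2.3
eef_pos: [400.4, 266.3, 263.8]
ee_rot: [-3.14, -0.002, 3.137]
contact_force: [0.7, -0.2, 0.9]
gripper_width: 93.9
t: 3.3
eef_pos: [555.6, 39.2, 264.6]
ee_rot: [3.141, -0.002, 3.141]
contact_force: [0.4, 0.1, -1.0]
gripper_width: 93.9
[555.60099462  39.22661441 264.57669743] [ 3.14092952e+00 -1.96538611e-03  3.14050194e+00]
bottle_mid 0.62 [218. 232.]
bottle_mid 0.62 [241. 180.]
keeper_pin 0.9 [145. 293.]
rack_pivot 0.63 [148. 326.]
rack_bay 0.58 [197. 311.]
114 [438.35117367 384.56030441 160.10073626] [470.35314139 417.49470255 191.81832562] [448.90098556 406.89490772 176.14536098]
[458.8181857  398.40892557] 1.4265893615090144
10 [458.33720063 398.49989893] 365 1.2150912157115763
160 [458.8181857  398.40892557] 114 1.4265893615090144
128 [458.51965387 398.86233899] 43 1.2093370189283825
```

View pics/scene1.png

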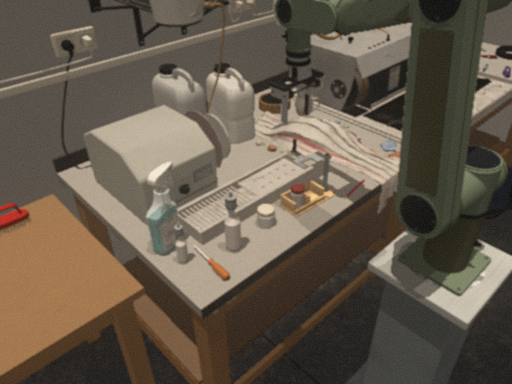

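Scene view, arm clear of the bottle: the tall bottle stands at (225,232), the small look-alike at (245,180), and the pin at (145,293) lies under the gripper. The scene-camera fit puts the bottle at about (458.5, 398.5) and the top camera at (462, 397).

```bash
python3 - <<'E'
from h import *
d=np.load('scene1.npy');P=cloud('scene',d);img=cv2.imread('pics/scene1.png')
from scipy.optimize import least_squares
m=(np.abs(P[...,0]-557)<30)&(np.abs(P[...,1]-40)<30)&(P[...,2]>152)&(P[...,2]<195);q=P[m]
r=least_squares(lambda c:np.hypot(q[:,0]-c[0],q[:,1]-c[1])-7,[557,40],loss='soft_l1');print(r.x,m.sum(),np.abs(r.fun).mean(),q.max(0))
m=(np.abs(P[...,0]-460)<30)&(np.abs(P[...,1]+18)<30)&(P[...,2]>40)&(P[...,2]<130);q=P[m]
r=least_squares(lambda c:np.hypot(q[:,0]-c[0],q[:,1]-c[1])-8,[460,-18],loss='soft_l1');print('post',r.x,m.sum(),np.abs(r.fun).mean())
print('pintop',ray('scene',140,294,189))
cv2.imwrite('pics/pin1.png',cv2.resize(img[80:220,260:350],None,fx=4,fy=4,interpolation=2))
E
```

```text
[552.4498979   40.15825691] 47 1.7195001105666197 [559.61871124  49.47430124 189.00482968]
post [456.54253929 -18.0245322 ] 101 1.842902023244178
pintop [550.83641229  43.98298072 189.        ]
```

View pics/pin1.png

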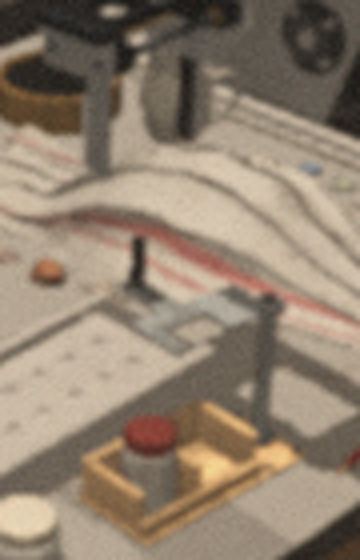

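```bash
python3 - <<'E'
from h import *
d=np.load('scene1.npy')
print([(r,np.round(w('scene',r,284,d[r,284]))) for r in range(100,126,4)])
E
python3 -m crank '[[0.04,0,0.4,0],[0.04,0,1.2,0],[0.04,0,2,0],[0.04,0,2.8,0],[0.04,0,3.5,0],[0.04,0,4,0],[0.04,0,4.2,0],[0.04,0,4.2,0]]'; python3 -m crank '[[0,0,0,0],[0,0,0,0],[0,0,0,0],[0,0,0,0],[0,0,0,0],[0,0,0,0],[0,0,0,0],[0,0,0,0],[0,0,0,0],[0,0,0,0]]' 0 8
```

```text
[(100, array([527., 121., 364.])), (104, array([549.,  97., 336.])), (108, array([547.,  99., 324.])), (112, array([550.,  96., 309.])), (116, array([548.,  98., 297.])), (120, array([547.,  99., 283.])), (124, array([ 810., -181.,   69.]))]
t: 4.22
eef_pos: [553.8, 39.6, 158.8]
ee_rot: [3.141, -0.003, -3.141]
contact_force: [-0.8, -0.5, 0.8]
gripper_width: 94.1
t: 5.05
eef_pos: [555.1, 39.2, 160.4]
ee_rot: [3.142, -0.0, 3.142]
contact_force: [0.6, -0.2, 0.1]
gripper_width: 30.7
```

```bash
python3 -m crank '[[0,0,0,0],[0,0,0,0],[0,0,0,0],[0,0,0,0],[0,0,0,0],[0,0,0,0]]' 0 8
```

```text
t: 5.55
eef_pos: [555.2, 39.3, 160.4]
ee_rot: [3.141, 0.0, -3.142]
contact_force: [0.7, 0.4, -0.7]
gripper_width: 13.4
```

```bash
python3 - <<'E'
import numpy as np
a0=0.536
for a in np.linspace(a0,-0.76,13)[1:]:
    d=113*np.array([np.cos(a)-np.cos(a0),np.sin(a)-np.sin(a0)]);print(round(a,3),round(-d[0]/25,2),round(d[1]/25,2))
E
```

```text
0.428 -0.23 -0.43
0.32 -0.4 -0.89
0.212 -0.53 -1.36
0.104 -0.61 -1.84
-0.004 -0.63 -2.33
-0.112 -0.61 -2.81
-0.22 -0.52 -3.29
-0.328 -0.39 -3.76
-0.436 -0.21 -4.22
-0.544 0.02 -4.65
-0.652 0.29 -5.05
-0.76 0.61 -5.42
```

```bash
python3 -m crank '[[-0.23,-0.43,0,0],[-0.4,-0.89,0,0],[-0.53,-1.36,0,0],[-0.61,-1.84,0,0],[-0.63,-2.33,0,0],[-0.61,-2.81,0,0]]';  python3 -m crank '[[0.09,-0.48,0,0],[0.22,-0.95,0,0],[0.4,-1.41,0,0],[0.63,-1.84,0,0],[0.9,-2.24,0,0],[1.22,-2.61,0,0],[1.22,-2.61,0,0],[1.22,-2.61,0,0]]'
```

```text
t: 6.05
eef_pos: [570.4, -33.0, 160.4]
ee_rot: [-3.141, -0.0, 3.141]
contact_force: [1.6, 1.4, -1.3]
gripper_width: 13.7
t: 6.72
eef_pos: [539.0, -97.2, 160.4]
ee_rot: [-3.141, -0.001, 3.141]
contact_force: [0.3, -1.0, -1.5]
gripper_width: 13.6
```

Open and lift away, then look at it.

```bash
python3 -m crank '[[0,0,0,0],[0,0,0,0],[0,0,0,0],[0,0,0,0],[0,0,0,0],[0,0,0,0],[0,0,0,0]]' 0.6;  python3 -m crank '[[0,0,-0.5,0],[0,0,-1.4,0],[0,0,-2.4,0],[0,0,-3.4,0],[0,0,-4,0],[0,0,-4.4,0],[0,0,-4.4,0]]'
python3 - <<'E'
from h import *
print(get_state()['eef_pos'],get_state()['ee_rot'])
p,d=grab_frame('scene');np.save('scene2.npy',d);save('scene2',cv2.resize(p[80:260,160:400],None,fx=3,fy=3,interpolation=2))
p,d=grab_frame('top');np.save('top2.npy',d);save('top2',cv2.resize(p[130:260,130:400],None,fx=2.9,fy=2.9,interpolation=2))
E
```

```text
t: 7.3
eef_pos: [539.9, -96.1, 160.4]
ee_rot: [-3.142, -0.0, -3.141]
contact_force: [0.6, -0.6, -0.0]
gripper_width: 55.0
t: 7.88
eef_pos: [541.3, -96.7, 273.3]
ee_rot: [-3.14, 0.005, -3.141]
contact_force: [-0.2, 0.3, -0.1]
gripper_width: 56.4
[541.30784527 -96.72631364 273.26048197] [-3.13988292  0.00486206 -3.14146342]
```

View pics/scene2.png

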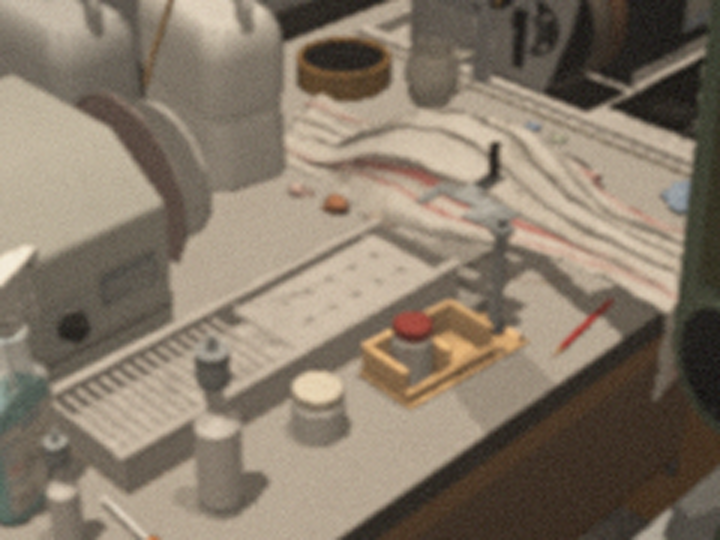

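View pics/top2.png

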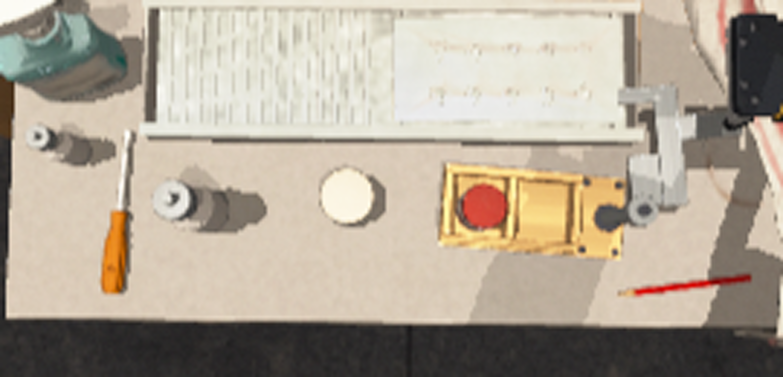

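```bash
python3 - <<'E'
from h import *
ps=-0.075;c0=np.array([463.4,53.8])
R=np.array([[np.cos(ps),-np.sin(ps)],[np.sin(ps),np.cos(ps)]])
for cam,f in(('top','top2.npy'),('scene','scene2.npy')):
    d=np.load(f);P=cloud(cam,d)
    L=(P[...,:2]-c0)@R
    z=P[...,2]
    x,y=L[...,0],L[...,1]
    t=(z>38)&(z<52)
    def h(n,v,m): 
        a=v[m]; hh,e=np.histogram(a,bins=np.arange(np.floor(a.min()),np.ceil(a.max())+1,2)); print(cam,n,m.sum(),'pct',np.round(np.percentile(a,[2,10,50,90,98]),1))
    h('back fence x',x,t&(x>20)&(x<50)&(y>-25)&(y<25))
    h('right fence y',y,t&(x>-22)&(x<22)&(y<-20)&(y>-50))
    h('divider y',y,t&(x>-22)&(x<22)&(y>20)&(y<41))
    h('left end y',y,t&(x>-22)&(x<22)&(y>85)&(y<120))
    fl=(z>2)&(z<11)&(abs(x)<40)&(abs(y)<40); h('floor x',x,fl&(abs(y)<20)); h('floor y',y,fl&(abs(x)<20))
    l=(z>14)&(z<28)&(x<-20)&(x>-55); h('lip x',x,l&(abs(y)<25))
    h('post x',x,(z>50)&(z<120)&(abs(y+72)<20)&(abs(x)<20)); h('post y',y,(z>50)&(z<120)&(abs(y+72)<20)&(abs(x)<20))
    for s in(-20,0,20): h(f'back at y{s}',x,t&(x>20)&(x<50)&(abs(y-s)<8))
    from scipy.optimize import least_squares
    m=(np.abs(P[...,0]-461)<40)&(np.abs(P[...,1]-397)<40)
    for z0,z1,Rr in((10,100,23),(160,190,17)):
        q=P[m&(z>z0)&(z<z1)]
        r=least_squares(lambda c:np.hypot(q[:,0]-c[0],q[:,1]-c[1])-Rr,[461,397],loss='soft_l1');print(cam,'bottle',z0,r.x.round(1),len(q))
    m=(np.abs(P[...,0]-539)<40)&(np.abs(P[...,1]+97)<40)&(z>152)&(z<192);q=P[m]
    if m.sum()>9:
        r=least_squares(lambda c:np.hypot(q[:,0]-c[0],q[:,1]-c[1])-7,[539,-97],loss='soft_l1');print(cam,'pin',r.x.round(1),len(q),np.median(q,0))
img=cv2.imread('pics/top2.png');cv2.imwrite('pics/top2r.png',cv2.resize(img[150:280,420:680],None,fx=3,fy=3))
E
```

```text
top back fence x 53 pct [34.6 34.9 38.3 41.5 41.9]
top right fence y 48 pct [-35.7 -34.9 -30.8 -27.8 -27.5]
top divider y 46 pct [30.7 31.3 34.9 37.9 38.2]
top left end y 46 pct [ 86.7  94.9  98.4 101.9 102.1]
top floor x 272 pct [-37.5 -24.1   2.5  28.8  33.7]
top floor y 226 pct [-27.3 -23.   -1.2  20.   24.3]
top lip x 46 pct [-35.2 -34.4 -31.2 -28.2 -27.7]
top post x 29 pct [-3.8 -3.3  1.3  7.1  9. ]
top post y 29 pct [-70.4 -67.2 -64.2 -63.1 -62.9]
top back at y-20 15 pct [35.4 35.8 38.7 41.9 42.1]
top back at y0 18 pct [34.2 34.6 37.2 40.3 40.8]
top back at y20 17 pct [34.8 35.2 38.  41.6 41.8]
top bottle 10 [464.  399.7] 78
top bottle 160 [463.7 399.8] 31
top pin [541.9 -97.3] 17 [536.54252722 -93.76042449 168.53145374]
scene back fence x 21 pct [25.  25.9 29.8 33.8 39.6]
scene right fence y 36 pct [-35.6 -35.  -29.9 -27.3 -24.8]
scene divider y 6 pct [29.7 30.5 34.  36.7 36.9]
scene left end y 41 pct [ 85.8  87.5  99.2 102.6 103.6]
scene floor x 49 pct [-39.4 -18.9  -8.5  25.5  30.2]
scene floor y 70 pct [-33.  -28.6 -17.   13.1  35.8]
scene lip x 36 pct [-43.2 -42.6 -40.3 -35.8 -34.9]
scene post x 75 pct [-11.   -9.8  -6.4  -0.7   3. ]
scene post y 75 pct [-76.5 -72.9 -67.7 -62.7 -61.9]
scene back at y-20 11 pct [24.9 25.3 29.8 34.6 38.8]
scene back at y0 9 pct [25.3 26.8 29.8 34.8 38.2]Traceback (most recent call last):
  File "<stdin>", line 19, in <module>
  File "<stdin>", line 11, in h
    return umr_minimum(a, axis, None, out, keepdims, initial, where)
ValueError: zero-size array to reduction operation minimum which has no identity
```

```bash
python3 - <<'E'
from h import *
ps=-0.075;c0=np.array([463.4,53.8])
R=np.array([[np.cos(ps),-np.sin(ps)],[np.sin(ps),np.cos(ps)]])
d=np.load('scene2.npy');P=cloud('scene',d)
L=(P[...,:2]-c0)@R; z=P[...,2];x,y=L[...,0],L[...,1]
def h(n,v,m): print(n,m.sum(),np.round(np.percentile(v[m],[10,25,50,75,90]),1) if m.sum() else '')
h('back inner face x',x,(z>18)&(z<40)&(x>18)&(x<45)&(abs(y)<22))
h('back outer? top',z,(z>18)&(z<52)&(x>18)&(x<45)&(abs(y)<22))
h('right inner face y',y,(z>12)&(z<36)&(x>-22)&(x<22)&(y<-18)&(y>-45))
h('lip outer face x',x,(z>4)&(z<18)&(x>-55)&(x<-25)&(y<35)&(y>-25))
h('left outer face y',y,(z>8)&(z<38)&(x>-25)&(x<25)&(y>85)&(y<120))
from scipy.optimize import least_squares
for cam,f in(('scene','scene2.npy'),('top','top2.npy')):
  P=cloud(cam,np.load(f));z=P[...,2]
  for n,c,z0,z1,Rr in(('bot',(461,397),10,100,23),('head',(461,397),160,190,17),('pin',(539,-97),155,188,7),('post',(458,-18),30,125,8),('post14',(458,-18),140,149,14),('slim',(464,118),50,70,23)):
    q=P[(np.hypot(P[...,0]-c[0],P[...,1]-c[1])<Rr+12)&(z>z0)&(z<z1)]
    if len(q)>8:
      r=least_squares(lambda c:np.hypot(q[:,0]-c[0],q[:,1]-c[1])-Rr,c,loss='soft_l1');print(cam,n,r.x.round(1),len(q),np.abs(r.fun).mean().round(1))
# gripper in scene: points near TCP
  q=P[(np.hypot(P[...,0]-541,P[...,1]+97)<70)&(z>262)&(z<340)]; print(cam,'grip',len(q),q.min(0) if len(q) else '',q.max(0) if len(q) else '')
img=cv2.imread('pics/top2.png');cv2.imwrite('pics/top2r.png',cv2.resize(img[150:280,420:680],None,fx=3,fy=3))
E
```

```text
back inner face x 18 [27.  28.3 28.9 30.5 30.7]
back outer? top 35 [24.2 33.2 39.5 45.1 46.7]
right inner face y 54 [-31.6 -30.1 -29.5 -28.2 -27.3]
lip outer face x 55 [-44.7 -43.1 -41.4 -39.6 -38.1]
left outer face y 80 [ 98.4  99.6 101.2 102.3 103.1]
scene bot [458.4 398.3] 367 1.1
scene head [458.8 398.3] 109 1.3
scene pin [535.4 -97.2] 35 1.7
scene post [456.5 -17.9] 108 1.6
scene post14 [461.2 -20.9] 60 4.4
scene slim [463.1 116.4] 74 1.5
scene grip 234 [ 523.59866598 -138.72231123  272.05098781] [549.6665685  -50.43850664 339.73441668]
top bot [464.  399.7] 78 0.2
top head [463.7 399.8] 31 0.4
top pin [542.1 -96.8] 14 0.6
top post [461.9 -17.4] 39 0.3
top post14 [465.5 -19.9] 116 3.3
top slim [468.7 117.7] 23 0.8
top grip 1 [ 551.38397805 -125.95655008  278.74642764] [ 551.38397805 -125.95655008  278.74642764]
```

View pics/top2r.png

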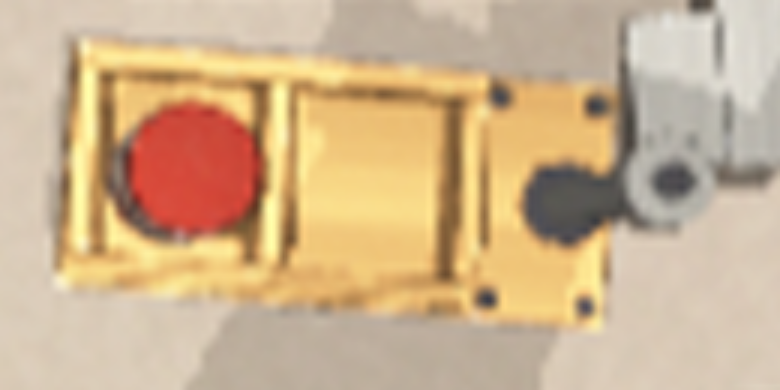

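```bash
python3 -m crank '[[0,0.3,0,0],[0.1,1,0,0],[0.3,2.1,0,0],[0.5,3.4,0,0],[0.7,4.7,0,0],[0.95,6,0,0],[1.2,7.3,0,0],[1.4,8.5,0,0],[1.6,9.6,0,0],[1.8,10.4,0,0],[1.9,10.9,0,0],[2,11,0,0]]' 1; python3 -m crank '[[0.05,0.3,0,0],[0.2,1.2,0,0],[0.35,2.4,0,0],[0.55,3.7,0,0],[0.75,5,0,0],[0.9,6.2,0,0],[1.05,7.4,0,0],[1.1,8.2,0,0],[1.16,8.6,0,0],[1.16,8.81,0,0],[1.16,8.81,0,0],[1.16,8.81,0,0]]'
python3 -m crank '[[0,0,0.3,0],[0,0,0.9,0],[0,0,1.7,0],[0,0,2.5,0],[0,0,3.2,0],[0,0,3.8,0],[0,0,4.2,0],[0,0,4.45,0],[0,0,4.5,0],[0,0,4.5,0],[0,0,4.5,0]]'
python3 - <<'E'
from h import *
p,d=grab_frame('scene');np.save('scene3.npy',d);save('scene3',cv2.resize(p[130:290,160:340],None,fx=4,fy=4,interpolation=2))
print(get_state()['eef_pos'])
E
```

```text
t: 8.98
eef_pos: [488.6, 180.6, 269.0]
ee_rot: [3.142, -0.003, -3.139]
contact_force: [0.3, 0.6, -0.5]
gripper_width: 93.8
t: 9.98
eef_pos: [461.3, 397.8, 270.2]
ee_rot: [-3.141, -0.0, 3.14]
contact_force: [-0.1, -0.5, -0.1]
gripper_width: 93.7
t: 10.9
eef_pos: [461.6, 399.2, 159.0]
ee_rot: [3.141, 0.002, 3.141]
contact_force: [0.6, 0.6, 0.5]
gripper_width: 93.9
[461.70925793 399.37900755 159.28053787]
```

View pics/scene3.png

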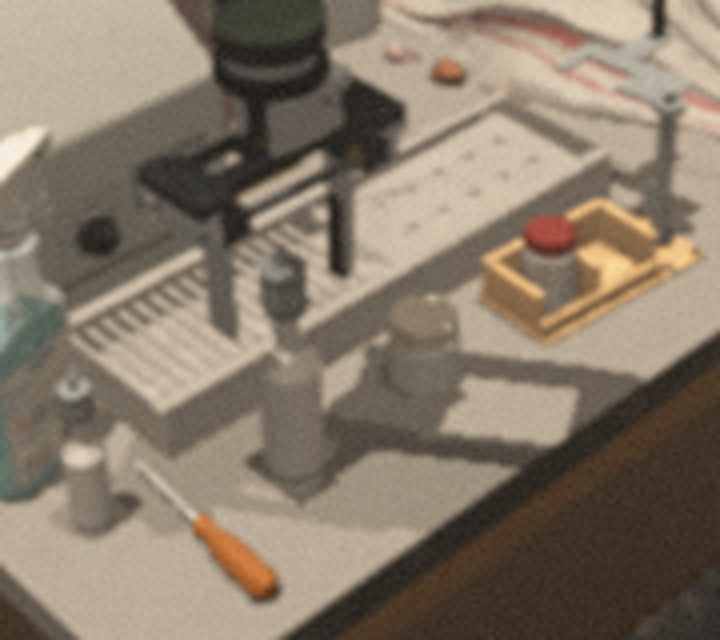

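```bash
python3 - <<'E'
from h import *
P=cloud('scene',np.load('scene3.npy'));z=P[...,2]
for n,y0,y1 in(('left',435,475),('head',375,420),('right',325,365)):
    m=(P[...,1]>y0)&(P[...,1]<y1)&(P[...,0]>420)&(P[...,0]<500)&(z>(162))&(z<205)
    q=P[m];print(n,m.sum(),np.percentile(q,[2,10,50,90,98],axis=0).round(0).tolist() if len(q) else '')
E
```

```text
left 84 [[447.0, 447.0, 167.0], [448.0, 449.0, 170.0], [452.0, 456.0, 186.0], [464.0, 459.0, 200.0], [467.0, 459.0, 204.0]]
head 177 [[440.0, 387.0, 163.0], [442.0, 393.0, 166.0], [450.0, 405.0, 187.0], [463.0, 415.0, 195.0], [471.0, 416.0, 201.0]]
right 85 [[447.0, 341.0, 163.0], [448.0, 343.0, 167.0], [452.0, 350.0, 184.0], [464.0, 352.0, 200.0], [465.0, 353.0, 204.0]]
```

```bash
python3 -m crank '[[0,-0.04,0,0],[0,-0.04,0,0],[0,-0.04,0,0],[0,-0.04,0,0],[0,-0.04,0,0],[0,-0.04,0,0],[0,-0.04,0,0],[0,-0.04,0,0],[0,-0.04,0,0],[0,-0.04,0,0],[0,-0.04,0,0],[0,-0.04,0,0]]' 0 10; python3 -m crank '[[0,0,0,0],[0,0,0,0],[0,0,0,0],[0,0,0,0],[0,0,0,0]]' 0 30
```

```text
t: 11.95
eef_pos: [460.9, 398.3, 157.9]
ee_rot: [3.141, 0.0, -3.142]
contact_force: [0.3, 0.4, -1.0]
gripper_width: 33.6
t: 12.37
eef_pos: [460.9, 398.2, 157.9]
ee_rot: [3.141, 0.0, -3.142]
contact_force: [-0.0, 1.5, -0.9]
gripper_width: 33.7
```

```bash
python3 -m crank '[[0,0,-0.05,0],[0,0,-0.15,0],[0,0,-0.4,0],[0,0,-0.8,0],[0,0,-1.3,0],[0,0,-1.9,0],[0,0,-2.5,0],[0,0,-3.1,0],[0,0,-3.7,0],[0,0,-4.2,0],[0,0,-4.5,0],[0,0,-4.6,0]]'
python3 - <<'E'
from h import *
p,d=grab_frame('scene');np.save('scene4.npy',d);save('scene4',cv2.resize(p[130:290,160:340],None,fx=4,fy=4,interpolation=2))
s=get_state();print(s['eef_pos'],s['gripper_width'],s['contact_force'])
from scipy.optimize import least_squares
P=cloud('scene',d);z=P[...,2]
for z0,z1 in((118,160),(160,205),(120,205)):
    q=P[(np.hypot(P[...,0]-458,P[...,1]-398)<38)&(z>z0)&(z<z1)]
    r=least_squares(lambda c:np.hypot(q[:,0]-c[0],q[:,1]-c[1])-23,(458,398),loss='soft_l1');print(z0,r.x,len(q))
E
```

```text
t: 13.37
eef_pos: [461.8, 398.5, 275.7]
ee_rot: [3.139, 0.004, 3.142]
contact_force: [-0.3, 0.3, -3.5]
gripper_width: 33.8
[461.53707467 398.33400129 274.97102821] 33.392628667626525 [-0.35025626  0.06878789 -2.97693486]
118 [460.30598126 398.36031813] 193
160 [460.0043453  398.28823779] 213
120 [460.13655628 398.3207537 ] 400
```

View pics/scene4.png

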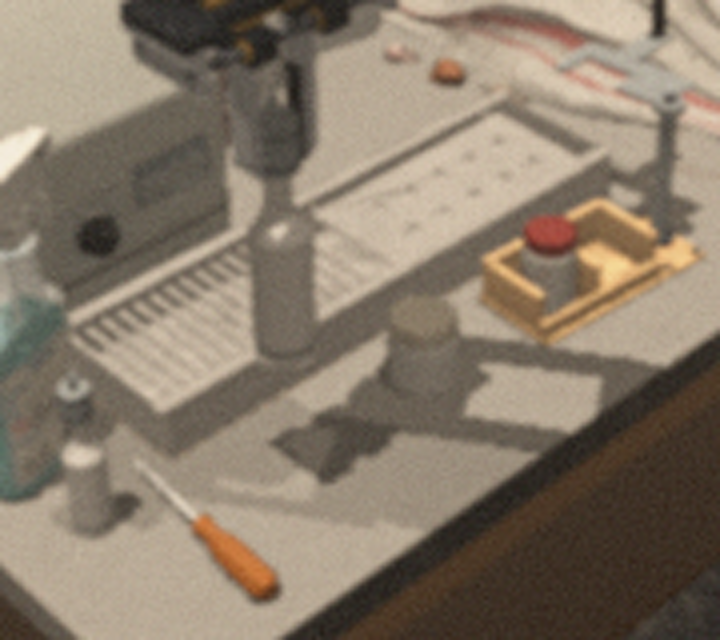

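```bash
python3 -m crank '[[0,-0.1,0,0],[0,-0.3,0,0],[0,-0.6,0,0],[0,-1,0,0],[0,-1.5,0,0],[0,-2.1,0,0],[0,-2.8,0,0],[0,-3.6,0,0],[0,-4.4,0,0],[0,-5.2,0,0],[0,-6,0,0],[0,-6.8,0,0]]'; python3 -m crank '[[0,-0.8,0,0],[0,-1.6,0,0],[-0.03,-2.4,0,0],[-0.06,-3.2,0,0],[-0.08,-4,0,0],[-0.11,-4.7,0,0],[-0.11,-5.3,0,0],[-0.11,-5.9,0,0],[-0.11,-6.4,0,0],[-0.11,-6.7,0,0],[-0.11,-6.9,0,0],[-0.11,-6.96,0,0]]'; python3 -m crank '[[0,0,0,0],[0,0,0,0],[0,0,0,0],[0,0,0,0]]'
python3 - <<'E'
from h import *
s=get_state();print(s['eef_pos'],s['ee_rot'],s['gripper_width'],s['contact_force'])
from scipy.optimize import least_squares
for cam in('scene','top'):
  p,d=grab_frame(cam);np.save(cam+'5.npy',d);save(cam+'5',cv2.resize(p[100:230,230:400],None,fx=4.5,fy=4.5,interpolation=2))
  P=cloud(cam,d);z=P[...,2]
  for z0,z1 in((118,160),(160,205),(120,205)):
    q=P[(np.hypot(P[...,0]-462,P[...,1]-54)<38)&(z>z0)&(z<z1)]
    if len(q)>8:
      r=least_squares(lambda c:np.hypot(q[:,0]-c[0],q[:,1]-c[1])-23,(462,54),loss='soft_l1');print(cam,z0,r.x,len(q))
E
```

```text
t: 14.42
eef_pos: [460.5, 225.6, 273.0]
ee_rot: [-3.141, 0.0, 3.141]
contact_force: [0.2, -0.5, -3.2]
gripper_width: 33.5
t: 15.42
eef_pos: [463.3, 52.9, 273.1]
ee_rot: [-3.141, 0.0, 3.14]
contact_force: [-0.5, -0.4, -4.5]
gripper_width: 33.4
t: 15.75
eef_pos: [463.6, 54.5, 272.9]
ee_rot: [3.141, -0.0, -3.141]
contact_force: [-0.7, 0.5, -4.7]
gripper_width: 33.8
[463.61654313  54.49338171 272.9295273 ] [ 3.14139576e+00 -5.05824458e-05 -3.14061163e+00] 33.84129226727982 [-0.65362312  0.45656586 -4.68777304]
scene 118 [460.68150619  54.28350351] 157
scene 160 [461.24543881  53.66256362] 169
scene 120 [460.98547087  53.95207112] 318
top 160 [466.20152778  54.34054592] 10
top 120 [466.19433037  54.45612122] 18
```

View pics/scene5.png

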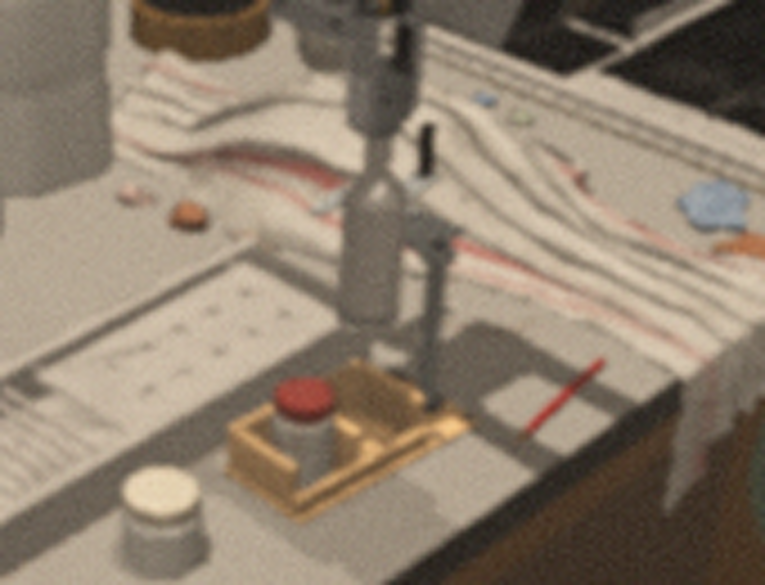

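View pics/top5.png

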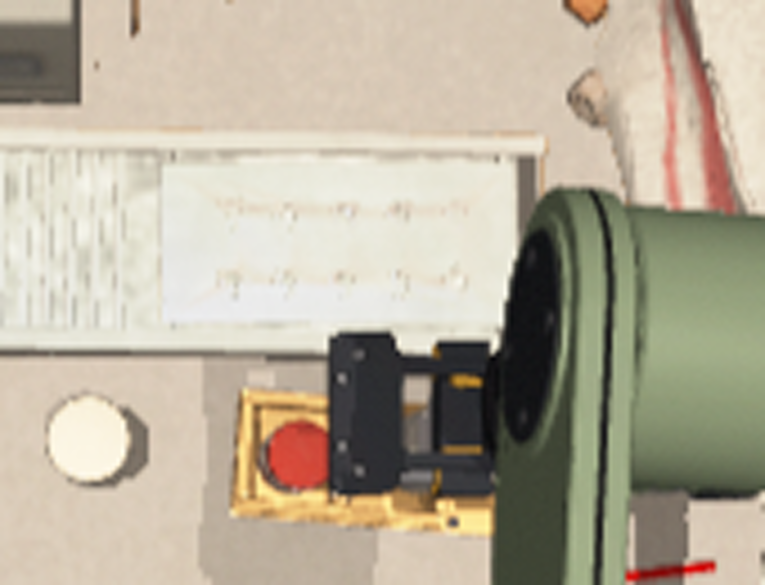

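```bash
python3 -m crank '[[0,0,0.1,0],[0,0,0.4,0],[0,0,0.8,0],[0,0,1.3,0],[0,0,1.8,0],[0,0,2.2,0],[0,0,2.5,0],[0,0,2.75,0],[0,0,2.9,0],[0,0,3,0],[0,0,3,0],[0,0,3,0]]'; python3 - <<'E'
from h import *
p,d=grab_frame('scene');save('scene6',cv2.resize(p[100:230,230:400],None,fx=4.5,fy=4.5,interpolation=2))
s=get_state();print(s['eef_pos'],s['contact_force'])
E
```

```text
t: 16.85
eef_pos: [464.0, 53.9, 198.3]
ee_rot: [-3.142, 0.001, -3.142]
contact_force: [0.4, -0.0, -3.7]
gripper_width: 33.5
[464.11390394  53.92704872 198.54346481] [-0.39342779  0.22389196 -4.74841054]
```

View pics/scene6.png

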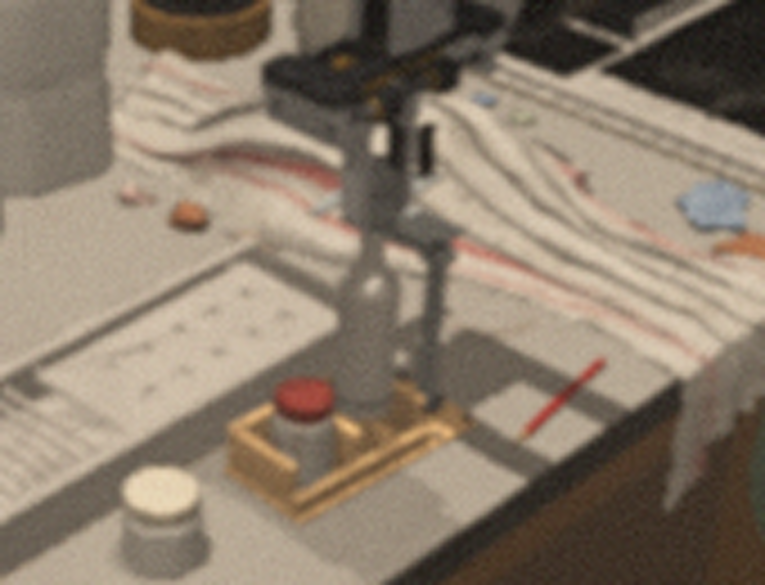

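```bash
python3 -m crank '[[0,0,0.1,0],[0,0,0.25,0],[0,0,0.4,0],[0,0,0.55,0],[0,0,0.7,0],[0,0,0.82,0],[0,0,0.93,0],[0,0,1.03,0],[0,0,1.12,0],[0,0,1.2,0],[0,0,1.26,0],[0,0,1.3,0]]';python3 -m crank '[[0,0,0.01,0],[0,0,0.02,0],[0,0,0.03,0],[0,0,0.04,0],[0,0,0.04,0],[0,0,0.04,0]]'
```

```text
t: 17.9
eef_pos: [463.6, 54.0, 165.3]
ee_rot: [-3.142, -0.0, 3.142]
contact_force: [0.2, 0.6, -3.3]
gripper_width: 33.2
t: 18.4
eef_pos: [463.7, 54.0, 164.5]
ee_rot: [-3.142, 0.0, -3.142]
contact_force: [0.2, 0.4, -4.2]
gripper_width: 33.2
```

```bash
python3 -m crank '[[0,0,0.01,0],[0,0,0.02,0],[0,0,0.03,0],[0,0,0.03,0]]';python3 -m crank '[[0,0,0.01,0],[0,0,0.02,0],[0,0,0.02,0]]'
```

```text
t: 18.73
eef_pos: [463.7, 54.0, 163.9]
ee_rot: [3.142, 0.0, 3.142]
contact_force: [0.1, -0.3, -2.7]
gripper_width: 33.5
t: 18.98
eef_pos: [464.0, 53.9, 163.9]
ee_rot: [-3.142, 0.001, -3.142]
contact_force: [0.1, 0.8, 1.0]
gripper_width: 33.6
```

```bash
python3 -m crank '[[0,0,0,0],[0,0,0,0],[0,0,0,0],[0,0,0,0],[0,0,0,0],[0,0,0,0],[0,0,0,0],[0,0,0,0],[0,0,0,0]]' 0.85; python3 -m crank '[[0,0,-0.3,0],[0,0,-0.9,0],[0,0,-1.6,0],[0,0,-2.4,0],[0,0,-3.2,0],[0,0,-3.8,0],[0,0,-4.1,0],[0,0,-4.2,0],[0,0,-4.2,0]]'
python3 - <<'E'
from h import *
p,d=grab_frame('scene');save('scene7',cv2.resize(p[100:230,230:400],None,fx=4.5,fy=4.5,interpolation=2))
from scipy.optimize import least_squares
P=cloud('scene',d);z=P[...,2]
for z0,z1,R in((55,105,23),(164,198,17)):
    q=P[(np.hypot(P[...,0]-461,P[...,1]-54)<R+12)&(z>z0)&(z<z1)]
    r=least_squares(lambda c:np.hypot(q[:,0]-c[0],q[:,1]-c[1])-R,(461,54),loss='soft_l1');print(z0,r.x,len(q))
E
```

```text
t: 19.73
eef_pos: [463.6, 53.9, 163.2]
ee_rot: [-3.142, -0.0, -3.142]
contact_force: [-0.4, 0.4, -0.0]
gripper_width: 79.8
t: 20.48
eef_pos: [463.9, 53.9, 268.7]
ee_rot: [-3.142, 0.001, -3.142]
contact_force: [-0.8, -0.1, -0.5]
gripper_width: 80.0
55 [460.90857303  53.73846601] 171
164 [461.03671231  53.51359631] 99
```

View pics/scene7.png

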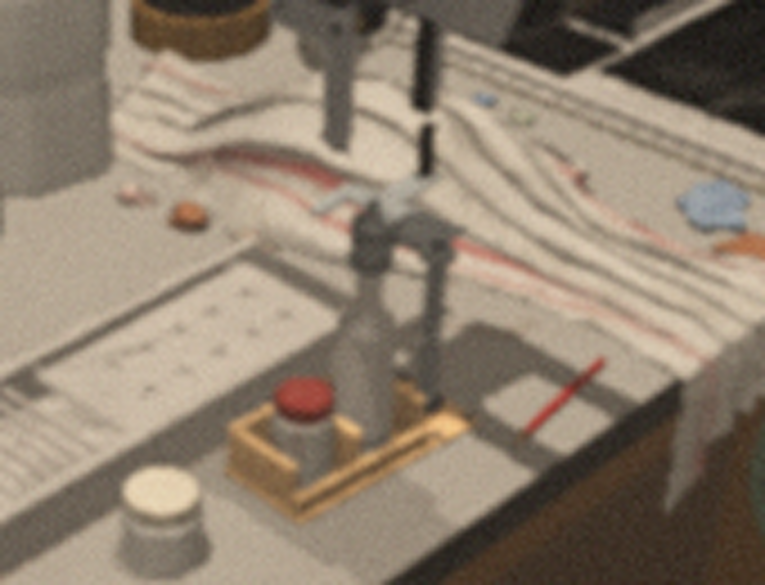

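```bash
python3 -m crank '[[-0.1,-0.3,0,0],[-0.5,-1,0,0],[-1,-2,0,0],[-1.5,-3.1,0,0],[-2.1,-4.2,0,0],[-2.6,-5.1,0,0],[-2.9,-5.7,0,0],[-3.05,-6,0,0],[-3.05,-6.01,0,0],[-3.05,-6.01,0,0]]'; python3 -m crank '[[0,0,0.4,0],[0,0,1.1,0],[0,0,1.9,0],[0,0,2.7,0],[0,0,3.4,0],[0,0,4,0],[0,0,4.3,0],[0,0,4.32,0]]'; python3 -m crank '[[0,0,0,0],[0,0,0,0],[0,0,0,0],[0,0,0,0],[0,0,0,0],[0,0,0,0],[0,0,0,0],[0,0,0,0],[0,0,0,0],[0,0,0,0],[0,0,0,0],[0,0,0,0]]' 0 8
python3 - <<'E'
import numpy as np
# pivot from bay (463.9,54.2), yaw -.075
piv=np.array([463.9-5.4,54.2-71.8]);print(piv)
p0=np.array([539.9,-96.3]);a0=np.arctan2(*(p0-piv)[::-1]);print(a0,np.hypot(*(p0-piv)))
a1=0.691-0.075
for a in np.r_[np.linspace(a0,a1,13)[1:],a1+0.03]:
    d=113*np.array([np.cos(a)-np.cos(a0),np.sin(a)-np.sin(a0)]);print(round(a,3),round(-d[0]/25,2),round(d[1]/25,2))
E
```

```text
t: 21.37
eef_pos: [539.3, -95.9, 267.5]
ee_rot: [3.14, -0.002, 3.141]
contact_force: [0.3, 0.4, -0.1]
gripper_width: 80.0
t: 22.03
eef_pos: [537.8, -94.6, 157.8]
ee_rot: [3.14, -0.004, -3.14]
contact_force: [0.1, -0.3, -0.3]
gripper_width: 79.9
t: 23.03
eef_pos: [540.2, -96.7, 160.2]
ee_rot: [-3.141, 0.001, 3.142]
contact_force: [2.3, -1.7, -0.8]
gripper_width: 13.6
[458.5 -17.6]
-0.7685353022189978 113.22389323813236
-0.653 -0.34 0.39
-0.538 -0.63 0.83
-0.422 -0.87 1.29
-0.307 -1.06 1.78
-0.192 -1.19 2.28
-0.076 -1.26 2.8
0.039 -1.27 3.32
0.154 -1.22 3.84
0.27 -1.11 4.35
0.385 -0.94 4.84
0.501 -0.72 5.31
0.616 -0.44 5.75
0.646 -0.36 5.86
```

```bash
python3 -m crank '[[-0.15,0.17,0,0],[-0.34,0.39,0,0],[-0.63,0.83,0,0],[-0.87,1.29,0,0],[-1.06,1.78,0,0],[-1.19,2.28,0,0],[-1.26,2.8,0,0],[-1.27,3.32,0,0],[-1.22,3.84,0,0],[-1.17,4.1,0,0],[-1.11,4.35,0,0],[-1.11,4.35,0,0]]'; python3 -m crank '[[0.08,0.24,0,0],[0.17,0.49,0,0],[0.28,0.73,0,0],[0.39,0.96,0,0],[0.48,1.1,0,0],[0.57,1.25,0,0],[0.62,1.33,0,0],[0.67,1.4,0,0],[0.67,1.4,0,0]]'
python3 - <<'E'
from h import *
p,d=grab_frame('scene');save('scene8',cv2.resize(p[100:230,230:400],None,fx=4.5,fy=4.5,interpolation=2))
E
```

```text
t: 24.03
eef_pos: [567.0, 14.2, 160.4]
ee_rot: [3.141, -0.0, -3.14]
contact_force: [-0.3, 1.0, 1.9]
gripper_width: 13.8
t: 24.78
eef_pos: [550.6, 47.9, 160.3]
ee_rot: [3.141, -0.0, -3.141]
contact_force: [-0.4, -0.4, 3.7]
gripper_width: 14.0
```

View pics/scene8.png

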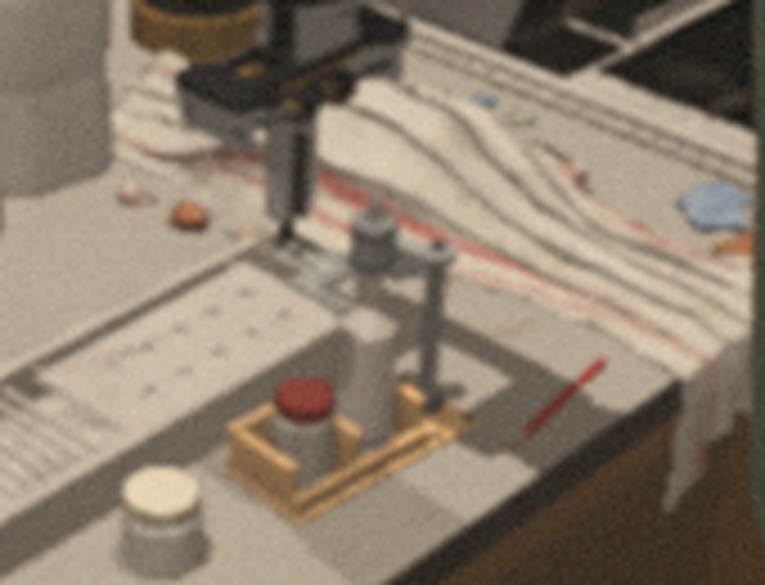

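The keeper is round the neck and the bottle is upright. I'll nudge it on against the stop and watch the force.

```bash
python3 -m crank '[[0.02,0.03,0,0],[0.05,0.07,0,0],[0.07,0.1,0,0],[0.07,0.1,0,0]]'; python3 -m crank '[[0.02,0.03,0,0],[0.05,0.07,0,0],[0.07,0.1,0,0],[0.07,0.1,0,0]]'
```

```text
t: 25.17
eef_pos: [549.9, 48.8, 160.3]
ee_rot: [-3.139, 0.002, 3.141]
contact_force: [2.6, -4.2, 2.0]
gripper_width: 13.9
t: 25.5
eef_pos: [549.9, 48.9, 160.4]
ee_rot: [-3.135, 0.006, 3.141]
contact_force: [6.9, -10.6, -1.8]
gripper_width: 14.1
```

The reaction rises while the position doesn't, so it is at the stop. I'll ease off, release and lift.

```bash
python3 -m crank '[[-0.05,-0.07,0,0],[-0.09,-0.13,0,0],[-0.09,-0.13,0,0]]'; python3 -m crank '[[0,0,0,0],[0,0,0,0],[0,0,0,0],[0,0,0,0],[0,0,0,0],[0,0,0,0]]' 0.5;  python3 -m crank '[[0,0,-0.3,0],[0,0,-1,0],[0,0,-2,0],[0,0,-3,0],[0,0,-4,0],[0,0,-4.7,0],[0,0,-5,0],[0,0,-5,0]]'; python3 -m crank '[[-0.3,-0.5,0,0],[-1,-1.5,0,0],[-1.5,-2.5,0,0],[-2,-3.5,0,0],[-2.3,-4.5,0,0],[-2.4,-5.5,0,0],[-2.5,-6.5,0,0],[-2.5,-7.2,0,0],[-2.5,-7.6,0,0],[-2.5,-7.6,0,0],[-2.5,-7.6,0,0]]'
python3 - <<'E'
from h import *
from scipy.optimize import least_squares
for cam in('scene','top'):
  p,d=grab_frame(cam);save(cam+'9',cv2.resize(p[100:230,230:400],None,fx=4.5,fy=4.5,interpolation=2))
  P=cloud(cam,d);z=P[...,2]
  for n,c,z0,z1,R in(('body',(463,54),55,105,23),('head',(463,54),164,198,17),('pin',(550,48),155,188,7),('post',(459,-18),30,125,8),('slim',(465,118),50,70,23),('low',(478,252),20,55,28)):
    q=P[(np.hypot(P[...,0]-c[0],P[...,1]-c[1])<R+12)&(z>z0)&(z<z1)]
    if len(q)>8:
      r=least_squares(lambda c:np.hypot(q[:,0]-c[0],q[:,1]-c[1])-R,c,loss='soft_l1');print(cam,n,r.x.round(1),len(q))
E
```

```text
t: 25.75
eef_pos: [550.0, 48.8, 160.3]
ee_rot: [-3.142, 0.0, 3.141]
contact_force: [1.5, -3.3, 3.0]
gripper_width: 13.9
t: 26.25
eef_pos: [549.3, 49.5, 159.9]
ee_rot: [3.141, -0.001, -3.141]
contact_force: [0.1, -0.1, 0.9]
gripper_width: 46.5
t: 26.92
eef_pos: [551.0, 49.2, 288.2]
ee_rot: [-3.141, 0.005, -3.142]
contact_force: [0.6, 0.0, -0.0]
gripper_width: 47.3
t: 27.83
eef_pos: [611.6, -141.0, 283.6]
ee_rot: [3.14, -0.002, 3.141]
contact_force: [1.0, -0.0, -0.9]
gripper_width: 47.2
scene body [460.9  53.4] 171
scene head [460.9  53.7] 99
scene pin [547.3  47.4] 34
scene post [456.  -17.9] 105
scene slim [463.  117.1] 70
scene low [472.6 250.9] 157
top body [466.5  54.6] 25
top head [465.8  54.3] 51
top pin [554.   48.8] 24
top post [462.  -17.3] 15
top slim [468.7 117.8] 21
top low [478.6 252.3] 19
```

View pics/scene9.png

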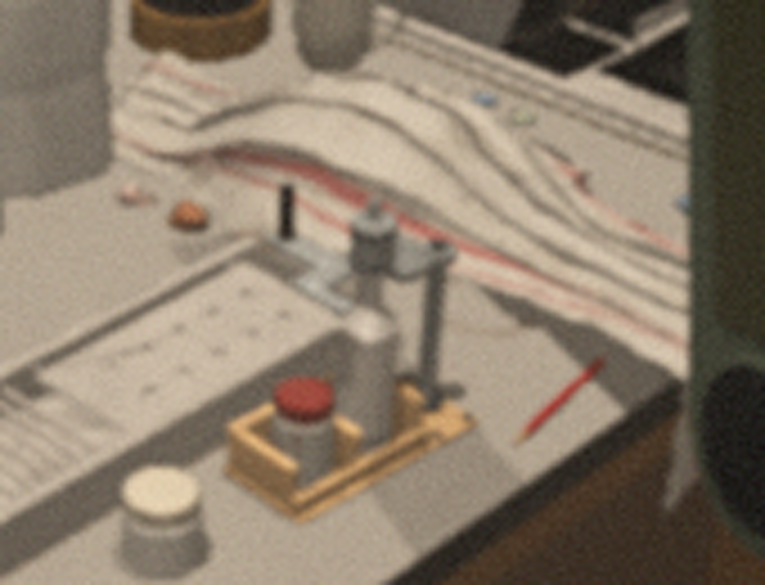

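View pics/top9.png

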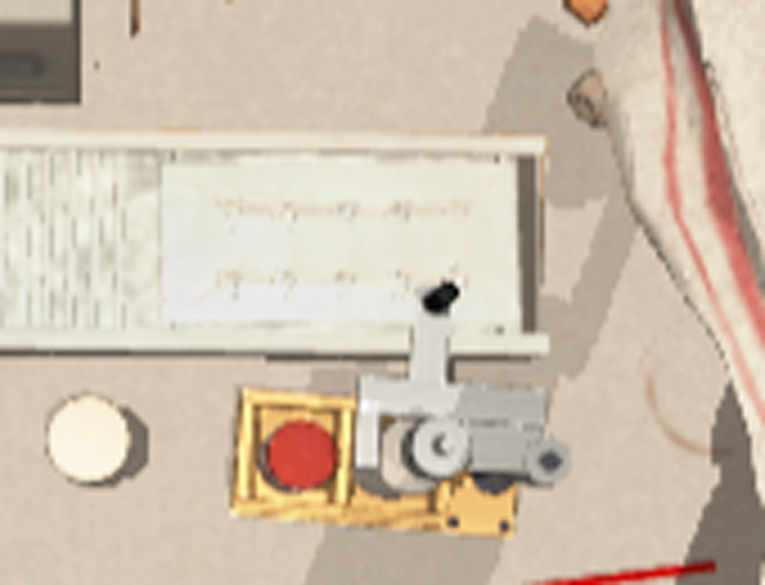

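The keeper measures closed in both cameras: pin angle about 0.697 rad in the rack's frame, against 0.691 nominal at the stop. The bottle is upright within 1 mm of the bay's centre, the jars haven't moved and the arm is clear.

```bash
python3 -c "
from station import *
print(job_done())"
```

```text
the job is handed in; nothing more can be done
None
```

I swung the keeper open by its pin and stood the tall bottle upright in the empty bay. I then swung the keeper back until it pressed against its stop, released it, moved the arm clear and handed the job in at about 28 s of the 67 s allowed.

Last checks, from the final pictures:
- **Bottle:** it is upright, with body and head axes within about 0.7 mm of each other. It stands about 1 mm from the bay's centre in both cameras.
- **Keeper:** it is closed to within about 0.01 rad of its stop, round the bottle's neck. The force rose at the stop while the pin stayed put.
- **Jars:** both stand upright. The slim jar measured where it had earlier, and the low jar measured within 2 mm of its start.
- **Robot:** the gripper is well clear of everything.

The two cameras disagreed by about 5 mm in x throughout. I therefore placed the bottle by its offset to the bay within each camera, and those offsets agreed to under 1 mm. The hand-in gave no verdict.

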